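# Find the full feeder cartridge by weight and seat it in the dock

### The job

Two closed, look-alike feeder cartridges stand on the table: first lift each in turn a few centimetres to feel which is the heavier (full) one, and leave the lighter one standing on the table where it was. Set the heavier one upright in the channel of the loading dock, long side along the channel, and slide it along the channel floor until it bears on the rubber pad of the yellow end stop; keep it pressed there with about 10 N for a second, never more than 20 N, then let go and leave it resting against the pad, with nothing else on the table disturbed.

Things in the scene. Friction and masses are not known exactly. Their poses are not given: they have to be found in the camera images.
- cartridge_a_mid (a point): closed feeder cartridge, grey box with a blue lid, 60 (own x) x 40 (own y) x 80 mm high (z), standing loose on the table; this point is its centre, 40 mm above its underside. Two look exactly alike (0.12 to 0.6 kg each); one is at least 0.09 kg heavier, which cannot be seen. Grip it across its 40 mm width
- cartridge_b_mid (a point): closed feeder cartridge, grey box with a blue lid, 60 (own x) x 40 (own y) x 80 mm high (z), standing loose on the table; this point is its centre, 40 mm above its underside. Two look exactly alike (0.12 to 0.6 kg each); one is at least 0.09 kg heavier, which cannot be seen. Grip it across its 40 mm width
- dock: fixed loading dock, slick: floor plate 210 (x) x 74 (y) x 6 mm, two rails along x with a 46 mm channel between them, rail tops 18 mm above the table. Origin: centre of its underside, on the table. The -x end is open and flared; the end stop closes the +x end; slide towards +x. A cartridge set down with its centre at x = -50 mm is in the straight channel, clear of the stop
- stop_pad (a joint): spring travel of the stop's rubber pad, m, 0 free, grows as pressed to dock +x, 6 mm at most, about 0.1 mm per N. Pad: 24 mm black disc, centre 40 mm above the table, on a yellow block 28 x 44 x 46 mm on the channel floor. The stop is adjusted anew each time and its place is not measured: the free pad face lies 24 to 64 mm to +x of the dock's origin
There are look-alikes about, which are no part of the job. Leave any orange or red look-alike of the part that bears cartridge_b_mid alone.

How it is judged:
On the way, in this order (a step that is already met when the one before it is completed fails the run):
1. the lighter cartridge has been lifted clear of the table (10 mm or more) (height (world z) of carrier_c0 above 0.049 m), for 0.2 s.
2. the heavier cartridge, let down to the channel floor, is pressed against the stop pad with 5 to 20 N for 0.5 s (contact force between anything else and stop_pad between 5 and 20 N and horizontal distance between charge_c0 and stop_pad_c0 below 0.037 m and height (world z) of charge_c0 below 0.05 m and y of charge_c0 in the frame of dock between -0.007 and 0.007 m), for 0.5 s.
At the end, for the whole second after the job is handed in: The heavier cartridge stands upright on the channel floor of the dock, between the rails, at rest, its end face within about 4 mm of the stop pad; the lighter one stands upright and at rest on the table, within 40 mm of where it began; both are released (horizontal distance between charge_c0 and stop_pad_c0 below 0.0375 m and x of charge_c0 in the frame of dock between -0.014 and 0.041 m and y of charge_c0 in the frame of dock between -0.007 and 0.007 m and height (world z) of charge_c0 between 0.042 and 0.048 m and distance of carrier_c0 from where it was at the start of the episode below 0.04 m and height (world z) of carrier_c0 below 0.042 m and angle between each of cartridge_a_mid, cartridge_b_mid's own z axis and vertical below 0.08 rad and linear speed of each of cartridge_a, cartridge_b below 0.01 m/s); the robot touches nothing.
It fails at once if the stop pad is pressed with more than 20 N (contact force between anything else and stop_pad above 20 N).
It fails at once if the lighter cartridge is put in the dock ((contact force between cartridge_a and dock above 0.5 N and distance between carrier_c0 and cartridge_a_mid below 0.02 m) or (contact force between cartridge_b and dock above 0.5 N and distance between carrier_c0 and cartridge_b_mid below 0.02 m)).
It fails at once if a cartridge is tipped over (angle between any of cartridge_a_mid, cartridge_b_mid's own z axis and vertical above 0.6 rad).
It fails at once if a bystander is shifted by more than 20 mm (distance of any of tape, calliper, side_cutters, nylon_foot, bushing, marker from where it was at the start of the episode above 0.02 m).
It also fails if it takes over 72 s, if anything falls off the work surface, if the arm or the gripper's body presses on something with over 40 N, if the wrist force passes 120 N, or if a joint passes its speed limit or range.

### The arm

A 6-joint arm with a two-finger parallel gripper is mounted at the origin on a cart in front of the work surface, level with it; the furniture and walls round the work are solid. World frame = base frame: x ahead of the robot, y to its left, z up, the work surface at z = 0. Lengths are in m, angles in rad, forces in N, time in s.
With the tool pointing down it reaches from about 0.35 to 0.85 m from the base axis. Payload 8.1 kg.
Tool frame: the origin (TCP) lies midway between the tips of the shut fingers; the grasp point (between the pads) lies 19 mm behind it; z points along the fingers, y is the line along which they close (so a half turn about z gives the same grasp; the last joint's range is limited). The gripper opens to 85 mm and grips with 20 to 120 N. Pads are 22 mm wide; open, the fingers measure 114 mm over their backs; the gripper's body (76 mm by 85 mm) begins 54 mm behind the grasp point. The pads swing forward as they close: fully open they stand 13 mm farther back than shut.
Start: joints at [1.1, 0.13, 1.488, -0, 1.523, -0.085], TCP at [0.226, 0.556, 0.231] pointing down, gripper open.
Joint ranges: [-2.96, 2.96], [-0.89, 2.26], [0.02, 2.5], [-1.34, 4.48], [0, 2.73], [-2.66, 2.66]. Speed limits (rad/s): [2.39, 2.39, 2.79, 3.14, 3.14, 3.14].

### API

Orientations are given as a rotation vector (axis times angle).
In Python, from plant import * gives the robot as it stands.
- The arm moves only by the shell command python3 -m handwheel 'ROWS' [OPENING]. ROWS is JSON, a list of rows, each a list of 6 numbers: the shift along the tool's x, y, z as a fraction of full scale, then the turn, a rotation vector about the tool's x, y, z as a fraction of full scale. A call has exactly 5 rows; each row is the pose to reach, as a shift and turn from the pose commanded when the call began, along the tool's axes at that moment; what a row does not reach only later rows make up. Full scale, the value 1, is 0.5 m for a shift and 60 degrees for a turn. A row lasts 1/10 s, in which the tool goes at most 50 mm and 8.59 degrees, less where a joint would pass 70% of its speed; a pose out of reach is approached as far as the arm can. A call with a number of a shift or a turn outside -1 to 1 is refused whole. A call with a gripper value outside its range is refused whole. OPENING is the finger opening in mm, from 0 to 85.4, set as the call begins (- or left out, the last holds). The fingers move at their own pace and stop on an object; the grip force is fixed at half the most. Time passes only in rows, so rows that repeat a pose let the fingers close, or fill a call up. It gives the time, the measured TCP pose, the force, the opening and the grip force at its end, in the units of the state.
- read_state(): the state, without advancing time (a new reading comes with each control period).
- grab_frame(name): name is "scene" or "top" or "wrist"; returns a dict with "image" (420x560x3 uint8, red, green, blue), "camera_matrix" (3x3 intrinsics, pixels), "R" (3x3) and "t" (3): a world point X has camera coordinates R X + t. Camera axes: x right, y down, z forward; pixel columns grow to the right and rows downward; lengths in m; the calibration is good to about 2 mm. A picture is of the moment at which its call begins. There is no depth.
- sign_off(): hands the job in; it is judged then, once.
Trained networks look in a picture, given as the dict that the camera call returned (one of the last four; its "shot" number tells which), for a name from the list of things; names that differ only in an ending like _2 or _b are one class to them, and where a whole thing is asked for, a point or a joint stands for the part that bears it (a point fixed in the world has none). Each returns a list of dicts, best first, with "conf" (0 to 1); they miss things now and then, are a little off and sometimes report something else, mostly with a low value. They report only what shows in the picture. A call takes as long as a camera call. They do not tell look-alikes from the thing itself.
- look_for(picture, name): "position" ([x, y, z] in m, in the coordinates of the camera as it stood for that picture, good to about 4 mm: the middle of the surface that is visible of it).
- silhouettes(picture, name): "pixels" (420x560 bool, what is visible of it).
- tip_of(picture, name): "position" ([x, y, z] in m, in the coordinates of the camera as it stood for that picture, good to about 4 mm: a listed point, or the origin of a listed thing).
The state is a dict: "time_s": time; "qpos": joint angles; "qd": joint speeds; "joint_torque": joint torques, N m; "eef_pos": TCP position; "orientation": TCP orientation; "wrist_force": force on the tool from outside, world axes, zero at the start; "moment": the same for the moment, N m; "width": finger opening in m; "grasp_force": force on a finger pad.
Only numpy, scipy, OpenCV 4.12 (cv2) and the standard library are available. Lean on these libraries where they do the work, as an engineer would, in place of code of your own. Each camera call takes 0.05 s, during which the arm holds its last target. There are 200 camera calls.

## Working session

There is one attempt and no reset: what is moved stays moved. The work goes in short steps, Python scripts to look and compute and a shell command to move; the robot and the scene stay as the last step left them, time stands still between calls to the robot, and variables do not carry over. Pictures are saved under pics/ and viewed, at most 10 in all, crops included, and the job is handed in when it is done.

```bash
mkdir -p pics; cat > h.py <<'E'
from plant import *
import numpy as np, cv2
from scipy.spatial.transform import Rotation as Rot
def w(f,p): return f["R"].T@(np.array(p)-f["t"])
def save(f,n,crop=None,s=1):
    im=f["image"][...,::-1]
    if crop: im=im[crop[1]:crop[3],crop[0]:crop[2]]
    cv2.imwrite("pics/"+n,cv2.resize(im,None,fx=s,fy=s,interpolation=cv2.INTER_CUBIC))
def ray(f,u,v,z):
    d=f["R"].T@np.linalg.inv(f["camera_matrix"])@[u,v,1]; c=-f["R"].T@f["t"]
    return c+d*(z-c[2])/d[2]
def px(f,X):
    p=f["camera_matrix"]@(f["R"]@np.array(X)+f["t"]); return (p[:2]/p[2]).round()
E
python3 - <<'E'
from h import *
s=read_state();print(s["time_s"],s["eef_pos"],s["orientation"],s["wrist_force"])
for c in("top","scene"):
    f=grab_frame(c);save(f,c+"0.png")
    for n in("cartridge_a_mid","dock","stop_pad"):
        for k in ("tip_of","look_for"):
            for d in globals()[k](f,n): 
                X=w(f,d["position"]);print(c,n,k,round(d["conf"],2),X.round(3),px(f,X))
E
```

```text
0.0 [0.22550117 0.5554206  0.23024635] [-6.02126826e-01 -3.08282930e+00  2.77405021e-03] [ 0.02625367 -0.08665919 -0.23518831]
top cartridge_a_mid tip_of 0.58 [0.486 0.121 0.04 ] [295. 227.]
top cartridge_a_mid look_for 0.82 [0.486 0.121 0.08 ] [295. 227.]
top dock tip_of 0.84 [ 0.495 -0.134  0.002] [408. 224.]
top dock look_for 0.8 [ 0.483 -0.127  0.008] [405. 230.]Traceback (most recent call last):
  File "<stdin>", line 7, in <module>
ValueError: it knows: cartridge_a_mid, cartridge_b_mid, dock
```

```bash

python3 - <<'E'
from h import *
for c in("top","scene"):
    f=grab_frame(c);save(f,c+"0.png")
    for n in("cartridge_a_mid","cartridge_b_mid","dock"):
        for k in ("tip_of","look_for"):
            for d in globals()[k](f,n): 
                X=w(f,d["position"]);print(c,n,k,round(d["conf"],2),X.round(3),px(f,X))
E
```

```text
top cartridge_a_mid tip_of 0.87 [0.487 0.123 0.041] [294. 227.]
top cartridge_a_mid look_for 0.79 [0.491 0.123 0.079] [293. 224.]
top cartridge_b_mid tip_of 0.69 [0.452 0.344 0.043] [193. 242.]
top cartridge_b_mid tip_of 0.67 [0.523 0.239 0.042] [241. 210.]
top cartridge_b_mid look_for 0.93 [0.59  0.408 0.08 ] [160. 177.]
top cartridge_b_mid look_for 0.62 [0.523 0.237 0.079] [239. 209.]
top dock look_for 0.81 [ 0.482 -0.129  0.005] [406. 230.]
scene cartridge_a_mid tip_of 0.68 [0.489 0.12  0.042] [289. 209.]
scene cartridge_a_mid look_for 0.89 [0.464 0.13  0.059] [292. 210.]
scene cartridge_b_mid tip_of 0.96 [0.451 0.341 0.038] [193. 267.]
scene cartridge_b_mid tip_of 0.77 [0.595 0.414 0.042] [125. 234.]
scene cartridge_b_mid tip_of 0.65 [0.519 0.239 0.044] [228. 221.]
scene cartridge_b_mid look_for 0.65 [0.509 0.249 0.06 ] [225. 219.]
scene cartridge_b_mid look_for 0.65 [0.576 0.415 0.06 ] [125. 233.]
scene cartridge_b_mid look_for 0.55 [0.432 0.346 0.065] [193. 264.]
scene cartridge_b_mid look_for 0.24 [ 0.468 -0.129  0.009] [387. 186.]
scene dock tip_of 0.94 [ 0.496 -0.136  0.003] [381. 180.]
scene dock look_for 0.88 [ 0.469 -0.13   0.008] [387. 186.]
```

View pics/top0.png

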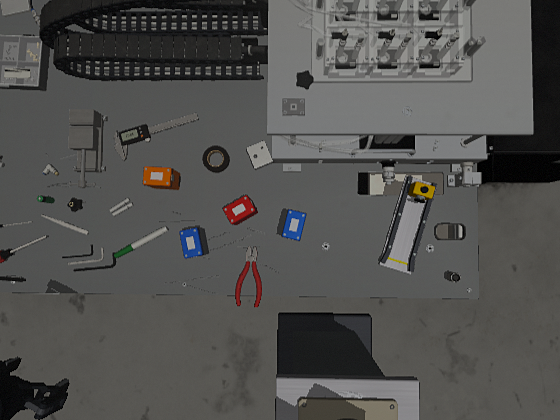

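View pics/scene0.png

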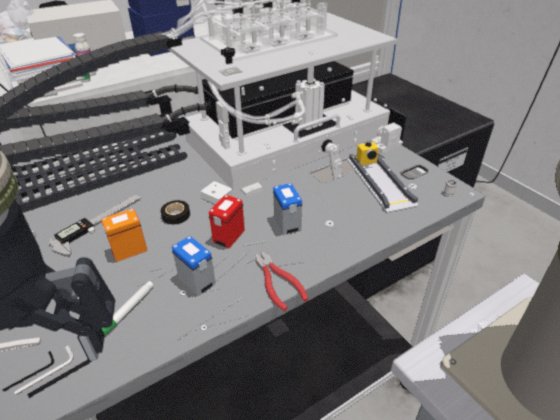

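Blue-lidded boxes at top (294,224) and (191,242) fit the description. The red one (239,209) and the orange one (160,177) are decoys. The dock has its open end near (395,262) and its yellow stop at (424,189). Next I'll measure the lid and dock orientations and enlarge a crop.

```bash

python3 - <<'E'
from h import *
f=grab_frame("top"); im=f["image"]; hsv=cv2.cvtColor(im,cv2.COLOR_RGB2HSV)
m=cv2.inRange(hsv,(105,120,80),(125,255,255)); m=cv2.morphologyEx(m,cv2.MORPH_CLOSE,np.ones((5,5)))
n,l,st,c=cv2.connectedComponentsWithStats(m)
def rect(mask,z):
    v,u=np.nonzero(mask); P=np.array([ray(f,a,b,z)[:2] for a,b in zip(u,v)])
    (x,y),(a,b),t=cv2.minAreaRect((P*1000).astype(np.float32)); 
    if a<b:a,b,t=b,a,t+90
    return round(x,1),round(y,1),round(a,1),round(b,1),"long axis deg",round(t,1)
for i in range(1,n):
    if st[i,4]>150: print(c[i],st[i,4],rect(l==i,0.08))
y=cv2.inRange(hsv,(22,150,120),(32,255,255)); n,l,st,c=cv2.connectedComponentsWithStats(y)
for i in range(1,n):
    if st[i,4]>8: print("yellow",c[i],st[i],rect(l==i,.052))
for s in silhouettes(f,"dock"): print(s["conf"],s["pixels"].sum(),rect(s["pixels"],.018))
print("base px",px(f,[0,0,0]),f["camera_matrix"][0,0],-f["R"].T@f["t"])
save(f,"crop1.png",(150,140,470,300),2.5)
E
```

```text
[293.65517241 224.53793103] 435 (490.8, 122.9, 58.5, 38.6, 'long axis deg', 166.3)
[190.40705882 242.57411765] 425 (451.1, 340.4, 59.8, 39.1, 'long axis deg', 12.4)
yellow [423.63535912 189.56906077] [413 182  22  16 181] (569.0, -155.3, 41.6, 25.5, 'long axis deg', 74.0)
yellow [397.06060606 260.54545455] [388 257  19   8  33] (416.4, -97.8, 40.6, 3.4, 'long axis deg', 72.0)
0.77 2721 (496.5, -129.9, 213.1, 77.6, 'long axis deg', 165.1)
base px [348. 448.] 440.8533372396773 [0.46440709 0.12458183 1.00431944]
```

View pics/crop1.png

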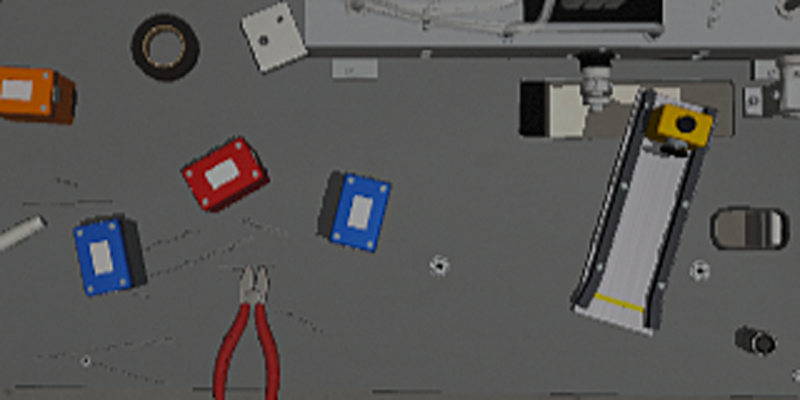

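The crop confirms it: the blue pair is A at crop (360,212) and B at crop (103,257). The red and orange boxes are left alone. I'll go to B first.

```bash
cat >> h.py <<'E'
def plan(x,y,z,yaw):  # yaw: wanted direction of tool y, deg
    s=read_state(); R=Rot.from_rotvec(s["orientation"]).as_matrix()
    c=np.degrees(np.arctan2(R[1,1],R[0,1])); d=(yaw-c+90)%180-90
    a=np.radians(c+d); ty=np.array([np.cos(a),np.sin(a),0]); tz=np.array([0,0,-1.]); T=np.c_[np.cross(ty,tz),ty,tz]
    print("t",s["time_s"],"pos",s["eef_pos"].round(4) if hasattr(s["eef_pos"],'round') else s["eef_pos"],"yaw",c.round(2),"tilt",R[:2,2].round(4))
    print("row",(R.T@(np.array([x,y,z])-s["eef_pos"])/.5).round(4),(Rot.from_matrix(R.T@T).as_rotvec(True)/60).round(4),"steps>=",np.linalg.norm(np.array([x,y,z])-s["eef_pos"])/.05)
E
python3 -c "
from h import *
plan(.451,.341,.2,102.4)"
```

```text
t 1.05 pos [0.2258 0.5559 0.2313] yaw 67.9 tilt [-0.  0.]
row [-0.5791 -0.2287  0.0626] [ 0.     -0.     -0.5751] steps>= 6.2580532883315
```

```bash
python3 -m handwheel '[[-0.09,-0.04,0.01,0,0,-0.1],[-0.18,-0.08,0.02,0,0,-0.2],[-0.27,-0.11,0.03,0,0,-0.3],[-0.36,-0.14,0.04,0,0,-0.4],[-0.45,-0.18,0.05,0,0,-0.5]]' 60
python3 -c "
from h import *
plan(.451,.341,.2,102.4)"
```

```text
time_s: 1.55
eef_pos: [0.4016, 0.3867, 0.2063]
orientation: [-0.224, 3.133, 0.001]
wrist_force: [0.6, -0.4, 0.3]
width: 0.0602
grasp_force: 0.0
t 1.55 pos [0.4016 0.3867 0.2063] yaw 98.17 tilt [0.0006 0.0006]
row [-0.0848 -0.1046  0.0127] [ 0.0004  0.0007 -0.0706] steps>= 1.3519001657647403
```

```bash
python3 -m handwheel '[[-0.04,-0.05,0.006,0,0,-0.04],[-0.08,-0.1,0.012,0,0,-0.07],[-0.08,-0.1,0.012,0,0,-0.07],[-0.08,-0.1,0.012,0,0,-0.07],[-0.08,-0.1,0.012,0,0,-0.07]]' 65
cat >> h.py <<'E'
def lid(f,z=.08,near=None):
    hsv=cv2.cvtColor(f["image"],cv2.COLOR_RGB2HSV)
    m=cv2.inRange(hsv,(105,110,50),(128,255,255)); m=cv2.morphologyEx(m,cv2.MORPH_CLOSE,np.ones((5,5)))
    n,l,st,c=cv2.connectedComponentsWithStats(m)
    for i in range(1,n):
        if st[i,4]<300: continue
        v,u=np.nonzero(l==i); P=np.array([ray(f,a,b,z)[:2] for a,b in zip(u,v)])
        (x,y),(a,b),t=cv2.minAreaRect((P*1000).astype(np.float32))
        if a<b:a,b,t=b,a,t+90
        print("lid",c[i].round(),(round(x,1),round(y,1)),(round(a,1),round(b,1)),"long",round(t,1))
E
python3 -c "
from h import *
plan(.451,.341,.2,102.4)
f=grab_frame('wrist');save(f,'w1.png');lid(f)"
```

```text
time_s: 2.05
eef_pos: [0.4463, 0.3445, 0.2004]
orientation: [0.331, -3.124, -0.001]
wrist_force: [0.6, -0.7, 0.6]
width: 0.0649
grasp_force: 0.0
t 2.05 pos [0.4463 0.3445 0.2004] yaw 102.1 tilt [-0.0002  0.0004]
row [-0.0077 -0.0087  0.0008] [ 0.0004 -0.0001 -0.005 ] steps>= 0.1168269847186389
lid [ 11. 203.] (491.3, 143.8) (62.4, 21.6) long 178.4
lid [268. 209.] (449.4, 339.8) (60.3, 39.4) long 12.1
```

View pics/w1.png

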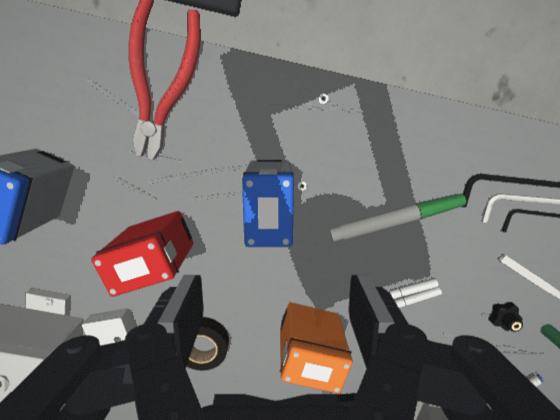

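The wrist view shows B's blue lid at (268,209). Red is at (140,255), orange at (318,350), and the marker at (400,220) lies low on the right. The lid rectangle of 60.3x39.4 mm matches the given size, so I'll descend.

```bash
python3 -c "
from h import *
plan(.4495,.340,.033,102.2)"
```

```text
t 2.1 pos [0.4462 0.3447 0.2005] yaw 102.14 tilt [-0.      0.0005]
row [-0.0045 -0.0108  0.3349] [ 0.0004  0.0001 -0.0009] steps>= 3.3514631218217925
```

```bash
python3 -m handwheel '[[-0.0045,-0.011,0.03,0,0,0],[-0.0045,-0.011,0.11,0,0,0],[-0.0045,-0.011,0.19,0,0,0],[-0.0045,-0.011,0.27,0,0,0],[-0.0045,-0.011,0.335,0,0,0]]' 65
python3 -m handwheel '[[0,0,0,0,0,0],[0,0,0,0,0,0],[0,0,0,0,0,0],[0,0,0,0,0,0],[0,0,0,0,0,0]]' 65
python3 -c "
from h import *
plan(.4495,.340,.033,102.2);print([read_state()['wrist_force'] for _ in range(2)])"
```

```text
time_s: 2.6
eef_pos: [0.4483, 0.3383, 0.0293]
orientation: [0.332, -3.122, 0.002]
wrist_force: [-0.1, -0.6, -0.0]
width: 0.0648
grasp_force: 0.0
time_s: 3.1
eef_pos: [0.4514, 0.3397, 0.0348]
orientation: [-0.331, 3.121, 0.002]
wrist_force: [-0.3, 0.4, 0.6]
width: 0.0657
grasp_force: 0.0
t 3.1 pos [0.4514 0.3397 0.0348] yaw 102.1 tilt [0.0028 0.0018]
row [0.0037 0.0013 0.0036] [ 0.0011  0.003  -0.0017] steps>= 0.05307050169495742
[array([-0.30193049,  0.44079171,  0.63008976]), array([-0.30193049,  0.44079171,  0.63008976])]
```

```bash
python3 -m handwheel '[[0,0,0,0,0,0],[0,0,0,0,0,0],[0,0,0,0,0,0],[0,0,0,0,0,0],[0,0,0,0,0,0]]' 20
python3 -m handwheel '[[0,0,0,0,0,0],[0,0,0,0,0,0],[0,0,0,0,0,0],[0,0,0,0,0,0],[0,0,0,0,0,0]]'
python3 -m handwheel '[[0,0,-0.01,0,0,0],[0,0,-0.03,0,0,0],[0,0,-0.05,0,0,0],[0,0,-0.07,0,0,0],[0,0,-0.08,0,0,0]]'
python3 -m handwheel '[[0,0,0,0,0,0],[0,0,0,0,0,0],[0,0,0,0,0,0],[0,0,0,0,0,0],[0,0,0,0,0,0]]'
cat >> h.py <<'E'
def weigh(n=10):
    F=[]
    for _ in range(n): f=grab_frame("wrist"); s=read_state(); F.append(np.r_[s["wrist_force"],s["moment"]])
    print("F",np.mean(F,0).round(2),"sd",np.std(F,0).round(2)); return f
E
python3 -c "
from h import *
weigh();plan(.4495,.340,.033,102.2)"
```

```text
time_s: 3.6
eef_pos: [0.4508, 0.3392, 0.0336]
orientation: [-0.331, 3.123, 0.001]
wrist_force: [-0.8, 0.4, 5.7]
width: 0.0394
grasp_force: 61.6
time_s: 4.1
eef_pos: [0.4508, 0.3392, 0.0336]
orientation: [-0.331, 3.123, 0.001]
wrist_force: [-0.1, -0.3, 6.5]
width: 0.0397
grasp_force: 61.6
time_s: 4.6
eef_pos: [0.4509, 0.3394, 0.0746]
orientation: [-0.331, 3.122, 0.001]
wrist_force: [0.4, -0.7, -2.9]
width: 0.0397
grasp_force: 60.7
time_s: 5.1
eef_pos: [0.4499, 0.3388, 0.0723]
orientation: [0.331, -3.123, 0.0]
wrist_force: [-0.5, -0.4, -3.7]
width: 0.0396
grasp_force: 60.7
F [-0.14 -0.01 -3.35  0.01 -0.01  0.02] sd [0.48 0.33 0.66 0.03 0.02 0.02]
t 5.6 pos [0.4502 0.3389 0.0728] yaw 102.1 tilt [0. 0.]
row [0.0009 0.0024 0.0796] [ 0.      0.     -0.0017] steps>= 0.7963414786749542
```

```bash
python3 -m handwheel '[[0,0,0.025,0,0,0],[0,0,0.05,0,0,0],[0,0,0.07,0,0,0],[0,0,0.077,0,0,0],[0,0,0.079,0,0,0]]'
python3 -m handwheel '[[0,0,0,0,0,0],[0,0,0,0,0,0],[0,0,0,0,0,0],[0,0,0,0,0,0],[0,0,0,0,0,0]]' 60
python3 -m handwheel '[[0,0,-0.05,0,0,0],[0,0,-0.13,0,0,0],[0,0,-0.21,0,0,0],[0,0,-0.29,0,0,0],[0,0,-0.33,0,0,0]]'
python3 -c "
from h import *
plan(.4895,.122,.2,76.4)
print(Rot.from_rotvec(read_state()['orientation']).as_matrix()[:,0])
f=grab_frame('top');lid(f)"
```

```text
time_s: 6.1
eef_pos: [0.4494, 0.3385, 0.0337]
orientation: [0.331, -3.122, 0.002]
wrist_force: [-11.2, -7.2, 20.6]
width: 0.0389
grasp_force: 63.3
time_s: 6.6
eef_pos: [0.4502, 0.3389, 0.0332]
orientation: [-0.331, 3.124, -0.0]
wrist_force: [-0.1, 0.2, 0.6]
width: 0.06
grasp_force: 0.0
time_s: 7.1
eef_pos: [0.4517, 0.3399, 0.2029]
orientation: [-0.331, 3.119, 0.004]
wrist_force: [0.7, 0.4, -0.3]
width: 0.0598
grasp_force: 0.0
t 7.1 pos [0.4517 0.3399 0.2029] yaw 102.1 tilt [0.0049 0.003 ]
row [ 0.0174 -0.4419  0.0049] [0.003  0.0047 0.4283] steps>= 4.422691916814352
[-0.97777662 -0.20957909 -0.0054293 ]
lid [294. 225.] (490.8, 122.9) (59.5, 39.6) long 166.4
```

```bash
python3 -m handwheel '[[0.002,-0.09,0.002,0,0,0.09],[0.006,-0.18,0.004,0,0,0.18],[0.01,-0.27,0.005,0,0,0.27],[0.014,-0.36,0.005,0,0,0.36],[0.017,-0.442,0.005,0,0,0.428]]'
python3 -m handwheel '[[0,0,0,0,0,0],[0,0,0,0,0,0],[0,0,0,0,0,0],[0,0,0,0,0,0],[0,0,0,0,0,0]]' 60
python3 -c "
from h import *
f=grab_frame('wrist');lid(f)
f=grab_frame('top');lid(f)
plan(.4895,.122,.033,76.4)"
```

```text
time_s: 7.65
eef_pos: [0.4881, 0.1191, 0.1956]
orientation: [0.377, 3.119, -0.0]
wrist_force: [1.3, 0.2, 0.6]
width: 0.0601
grasp_force: 0.0
time_s: 8.15
eef_pos: [0.4879, 0.1222, 0.1957]
orientation: [-0.368, -3.12, -0.0]
wrist_force: [-0.8, 0.1, 0.4]
width: 0.0602
grasp_force: 0.0
lid [540.  92.] (449.9, 321.7) (63.6, 28.6) long 0.7
lid [275. 210.] (489.1, 122.7) (60.9, 39.1) long 166.6
lid [191. 243.] (450.1, 339.1) (60.4, 40.4) long 12.4
t 8.25 pos [0.488  0.1219 0.1957] yaw 76.51 tilt [-0.0002 -0.    ]
row [-0.0029  0.001   0.3254] [-0.0001 -0.0002  0.0018] steps>= 3.254442773135101
```

B is back where it stood. Descending on A and lifting it.

```bash
python3 -m handwheel '[[-0.003,0.001,0.03,0,0,0],[-0.003,0.001,0.11,0,0,0],[-0.003,0.001,0.19,0,0,0],[-0.003,0.001,0.27,0,0,0],[-0.003,0.001,0.322,0,0,0]]'
python3 -m handwheel '[[0,0,0,0,0,0],[0,0,0,0,0,0],[0,0,0,0,0,0],[0,0,0,0,0,0],[0,0,0,0,0,0]]' 60
python3 -m handwheel '[[0,0,0,0,0,0],[0,0,0,0,0,0],[0,0,0,0,0,0],[0,0,0,0,0,0],[0,0,0,0,0,0]]' 20
python3 -m handwheel '[[0,0,0,0,0,0],[0,0,0,0,0,0],[0,0,0,0,0,0],[0,0,0,0,0,0],[0,0,0,0,0,0]]'
python3 -m handwheel '[[0,0,-0.01,0,0,0],[0,0,-0.03,0,0,0],[0,0,-0.05,0,0,0],[0,0,-0.07,0,0,0],[0,0,-0.08,0,0,0]]'
python3 -m handwheel '[[0,0,0,0,0,0],[0,0,0,0,0,0],[0,0,0,0,0,0],[0,0,0,0,0,0],[0,0,0,0,0,0]]'
python3 -c "
from h import *
weigh();plan(.4895,.122,.033,76.4)"
```

```text
time_s: 8.75
eef_pos: [0.4872, 0.121, 0.0304]
orientation: [-0.371, -3.115, 0.002]
wrist_force: [0.0, 0.5, -0.3]
width: 0.0603
grasp_force: 0.0
time_s: 9.25
eef_pos: [0.4911, 0.1214, 0.0364]
orientation: [0.371, 3.117, 0.001]
wrist_force: [0.2, 0.8, 0.2]
width: 0.0601
grasp_force: 0.0
time_s: 9.75
eef_pos: [0.4905, 0.1213, 0.0357]
orientation: [0.371, 3.118, 0.001]
wrist_force: [-0.0, -0.2, 6.2]
width: 0.0392
grasp_force: 61.3
time_s: 10.25
eef_pos: [0.4905, 0.1213, 0.0357]
orientation: [0.371, 3.118, 0.001]
wrist_force: [-0.1, 0.7, 5.9]
width: 0.0394
grasp_force: 61.3
time_s: 10.75
eef_pos: [0.4906, 0.1213, 0.0766]
orientation: [0.371, 3.117, 0.001]
wrist_force: [-0.8, 0.7, -1.4]
width: 0.0394
grasp_force: 60.5
time_s: 11.25
eef_pos: [0.4894, 0.1211, 0.0743]
orientation: [-0.371, -3.119, 0.0]
wrist_force: [0.4, 0.5, -2.1]
width: 0.0393
grasp_force: 60.5
F [ 0.15 -0.08 -2.07  0.   -0.01  0.01] sd [0.48 0.3  0.41 0.04 0.02 0.03]
t 11.75 pos [0.4898 0.1212 0.0748] yaw 76.42 tilt [ 0. -0.]
row [0.0009 0.0014 0.0836] [-0.      0.      0.0003] steps>= 0.8365285072698603
```

A weighs about 2.1 N and B about 3.35 N, so B is the heavier. I'll put A down and take a closer look at the dock on the way.

```bash
python3 -m handwheel '[[0,0,0.025,0,0,0],[0,0,0.05,0,0,0],[0,0,0.07,0,0,0],[0,0,0.076,0,0,0],[0,0,0.078,0,0,0]]'
python3 -m handwheel '[[0,0,0,0,0,0],[0,0,0,0,0,0],[0,0,0,0,0,0],[0,0,0,0,0,0],[0,0,0,0,0,0]]' 60
python3 -m handwheel '[[0,0,-0.05,0,0,0],[0,0,-0.13,0,0,0],[0,0,-0.21,0,0,0],[0,0,-0.29,0,0,0],[0,0,-0.37,0,0,0]]'
python3 -c "
from h import *
plan(.48,-.125,.23,74.5)"
```

```text
time_s: 12.25
eef_pos: [0.4887, 0.121, 0.0358]
orientation: [-0.371, -3.117, 0.001]
wrist_force: [-13.6, -1.8, 21.5]
width: 0.0395
grasp_force: 62.9
time_s: 12.75
eef_pos: [0.4898, 0.1212, 0.0357]
orientation: [-0.372, -3.12, 0.0]
wrist_force: [0.7, -0.3, 0.2]
width: 0.0601
grasp_force: 0.0
time_s: 13.25
eef_pos: [0.4895, 0.1212, 0.2224]
orientation: [0.371, 3.119, 0.0]
wrist_force: [0.8, 0.4, -0.1]
width: 0.06
grasp_force: 0.0
t 13.25 pos [0.4895 0.1212 0.2224] yaw 76.42 tilt [0.0002 0.    ]
row [-0.0971 -0.483  -0.0151] [0.0001 0.0002 0.032 ] steps>= 4.9291278908586875
```

```bash
python3 -m handwheel '[[-0.019,-0.096,-0.003,0,0,0.006],[-0.038,-0.192,-0.006,0,0,0.012],[-0.058,-0.288,-0.01,0,0,0.02],[-0.077,-0.384,-0.012,0,0,0.026],[-0.097,-0.48,-0.015,0,0,0.032]]'
python3 -m handwheel '[[0,0,0,0,0,0],[0,0,0,0,0,0],[0,0,0,0,0,0],[0,0,0,0,0,0],[0,0,0,0,0,0]]'
python3 -c "
from h import *
f=grab_frame('wrist');save(f,'w2.png',s=1.4)
import pickle;pickle.dump(f,open('w2.pkl','wb'))
for d in tip_of(f,'dock'):print(d['conf'],w(f,d['position']))
f=grab_frame('top');lid(f)"
```

```text
time_s: 13.75
eef_pos: [0.4802, -0.1253, 0.2286]
orientation: [0.424, 3.112, -0.0]
wrist_force: [0.9, -0.6, 0.2]
width: 0.0598
grasp_force: 0.0
time_s: 14.25
eef_pos: [0.4807, -0.1222, 0.2283]
orientation: [-0.42, -3.113, -0.0]
wrist_force: [0.0, -0.5, -0.6]
width: 0.06
grasp_force: 0.0
0.96 [ 0.49704373 -0.13736486  0.00075138]
lid [294. 225.] (489.2, 122.8) (59.5, 39.6) long 166.4
lid [191. 243.] (450.1, 339.1) (60.4, 40.4) long 12.4
```

View pics/w2.png

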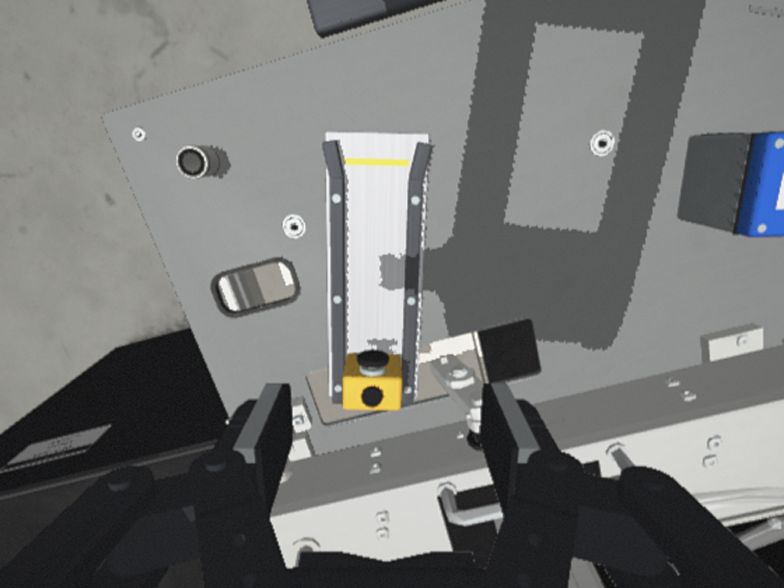

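The wrist view shows the dock, at 1.4x scale. Rail screws are at (336,198)/(416,200) and (336,299)/(411,299), the open end edge runs (327,133)-(428,135), and the pad is at (373,356) in front of the yellow block. I'll derive the axis from these points.

```bash
python3 - <<'E'
from h import *
import pickle; f=pickle.load(open('w2.pkl','rb'))
g=cv2.cvtColor(f["image"],cv2.COLOR_RGB2GRAY).astype(float)
def spot(u,v,z):
    u,v=u/1.4,v/1.4; y,x=np.mgrid[int(v)-5:int(v)+6,int(u)-3:int(u)+4]; p=g[y,x]; k=np.clip(p-np.median(p)-25,0,None)*(np.hypot(x-u,y-v)<4)
    c=((k*x).sum()/k.sum(),(k*y).sum()/k.sum()); X=ray(f,*c,z); print(np.round(c,1)*1.4,X.round(4)); return X
L=[spot(336,198,.018),spot(336,299,.018)]; Rr=[spot(416,200,.018),spot(411,299,.018)]
for a,b in zip(L,Rr): print("mid",(a+b)/2,np.linalg.norm(a-b), "perp deg",np.degrees(np.arctan2(*(b-a)[[1,0]])))
for s in (L,Rr): print(np.degrees(np.arctan2(*(s[1]-s[0])[[1,0]])),np.linalg.norm(s[1]-s[0]))
e=[ray(f,327/1.4,133/1.4,.006),ray(f,428/1.4,135/1.4,.006)];m=sum(e)/2
print("open end",m,np.linalg.norm(e[0]-e[1]))
# inner rail edges (bright floor) at rows
for v in (130,150,170,190,215,235):
    r=g[v,225:310]; b=np.nonzero(r>150)[0]+225; print(v,b.min(),b.max(), ray(f,b.min(),v,.012).round(4),ray(f,b.max(),v,.012).round(4))
print("pad face top",ray(f,373/1.4,350/1.4,.052),"yellow back",ray(f,372/1.4,410/1.4,.03))
y=cv2.inRange(cv2.cvtColor(f["image"],cv2.COLOR_RGB2HSV),(20,130,90),(34,255,255));v,u=np.nonzero(y);k=v>200;print("block cols",u[k].min(),u[k].max(),v[k].min(),v[k].max(),"centre top",ray(f,(u[k].min()+u[k].max())/2,395/1.4,.052))
E
```

```text
[335.72 197.96] [ 0.43   -0.1441  0.018 ]
[336.56 299.04] [ 0.5022 -0.1658  0.018 ]
[414.68 199.64] [ 0.4461 -0.0903  0.018 ]
[410.48 300.44] [ 0.5182 -0.1119  0.018 ]
mid [ 0.43804696 -0.11722616  0.018     ] 0.05616086394190863 perp deg 73.42238109546828
mid [ 0.5102018  -0.13883996  0.018     ] 0.056175900453155965 perp deg 73.44923534505357
-16.681153369249138 0.07533567114569459
-16.669754411544073 0.07530931615218985
open end [ 0.39627107 -0.10403239  0.006     ] 0.07139787237643515
130 225 309 [ 0.4158 -0.1559  0.012 ] [ 0.4381 -0.0747  0.012 ]
150 225 309 [ 0.4347 -0.162   0.012 ] [ 0.4574 -0.0794  0.012 ]
170 225 309 [ 0.4543 -0.1683  0.012 ] [ 0.4774 -0.0842  0.012 ]
190 225 271 [ 0.4746 -0.1749  0.012 ] [ 0.4875 -0.128   0.012 ]
215 225 309 [ 0.501  -0.1834  0.012 ] [ 0.525  -0.0958  0.012 ]
235 225 309 [ 0.5231 -0.1905  0.012 ] [ 0.5475 -0.1012  0.012 ]
pad face top [ 0.53597544 -0.14567233  0.052     ] yellow back [ 0.594408   -0.16358679  0.03      ]
block cols 244 287 253 292 centre top [ 0.57015612 -0.156327    0.052     ]
```

```bash
python3 -c "
from h import *
plan(.4502,.3392,.23,102.1)"
```

```text
t 14.4 pos [ 0.4807 -0.1227  0.2283] yaw 74.58 tilt [0. 0.]
row [ 0.3044  0.8743 -0.0034] [ 0.      0.     -0.4587] steps>= 9.258145859128279
```

```bash
python3 -m handwheel '[[0.03,0.09,0,0,0,-0.04],[0.06,0.18,0,0,0,-0.09],[0.09,0.27,0,0,0,-0.13],[0.12,0.36,0,0,0,-0.18],[0.15,0.44,0,0,0,-0.23]]'
python3 -c "
from h import *
plan(.4502,.3392,.23,102.1)"
```

```text
time_s: 14.9
eef_pos: [0.4666, 0.1109, 0.2285]
orientation: [0.042, 3.141, 0.0]
wrist_force: [0.5, -0.2, -0.9]
width: 0.0602
grasp_force: 0.0
t 14.9 pos [0.4666 0.1109 0.2285] yaw 88.46 tilt [0.0006 0.0003]
row [ 0.0451  0.4555 -0.0029] [ 2.000e-04  6.000e-04 -2.273e-01] steps>= 4.577182397825186
```

```bash
python3 -m handwheel '[[0.009,0.09,0,0,0,-0.04],[0.018,0.18,0,0,0,-0.09],[0.027,0.27,0,0,0,-0.13],[0.036,0.36,0,0,0,-0.18],[0.045,0.45,0,0,0,-0.227]]'
python3 -m handwheel '[[0,0,0,0,0,0],[0,0,0,0,0,0],[0,0,0,0,0,0],[0,0,0,0,0,0],[0,0,0,0,0,0]]'
python3 -c "
from h import *
plan(.4502,.3392,.0335,102.1)"
```

```text
time_s: 15.4
eef_pos: [0.4506, 0.3364, 0.2284]
orientation: [-0.331, 3.124, 0.0]
wrist_force: [1.8, 0.2, 1.1]
width: 0.0602
grasp_force: 0.0
time_s: 15.9
eef_pos: [0.4517, 0.3331, 0.2285]
orientation: [-0.323, 3.125, 0.0]
wrist_force: [0.4, -0.6, -0.1]
width: 0.0602
grasp_force: 0.0
t 15.9 pos [0.4517 0.3331 0.2285] yaw 101.81 tilt [0.0004 0.0001]
row [0.0006 0.0126 0.39  ] [-0.      0.0003 -0.0048] steps>= 3.9025119575272753
```

```bash
python3 -m handwheel '[[0.001,0.0125,0.06,0,0,-0.005],[0.001,0.0125,0.14,0,0,-0.005],[0.001,0.0125,0.22,0,0,-0.005],[0.001,0.0125,0.3,0,0,-0.005],[0.001,0.0125,0.388,0,0,-0.005]]'
python3 -m handwheel '[[0,0,0,0,0,0],[0,0,0,0,0,0],[0,0,0,0,0,0],[0,0,0,0,0,0],[0,0,0,0,0,0]]'
python3 -m handwheel '[[0,0,0,0,0,0],[0,0,0,0,0,0],[0,0,0,0,0,0],[0,0,0,0,0,0],[0,0,0,0,0,0]]' 20
python3 -m handwheel '[[0,0,0,0,0,0],[0,0,0,0,0,0],[0,0,0,0,0,0],[0,0,0,0,0,0],[0,0,0,0,0,0]]'
python3 -m handwheel '[[0,0,-0.01,0,0,0],[0,0,-0.06,0,0,0],[0,0,-0.13,0,0,0],[0,0,-0.21,0,0,0],[0,0,-0.29,0,0,0]]'
python3 -c "
from h import *
plan(.4489,-.1198,.18,73.3)"
```

```text
time_s: 16.4
eef_pos: [0.4504, 0.3397, 0.0338]
orientation: [-0.332, 3.122, 0.001]
wrist_force: [-0.1, 0.1, -0.0]
width: 0.06
grasp_force: 0.0
time_s: 16.9
eef_pos: [0.451, 0.341, 0.0367]
orientation: [-0.334, 3.12, 0.003]
wrist_force: [0.6, 0.2, 0.3]
width: 0.0603
grasp_force: 0.0
time_s: 17.4
eef_pos: [0.4503, 0.3404, 0.0355]
orientation: [-0.334, 3.122, 0.001]
wrist_force: [-0.7, -0.9, 6.1]
width: 0.0392
grasp_force: 61.9
time_s: 17.9
eef_pos: [0.4503, 0.3405, 0.0355]
orientation: [-0.334, 3.122, 0.001]
wrist_force: [-1.1, -1.7, 6.5]
width: 0.0395
grasp_force: 61.9
time_s: 18.4
eef_pos: [0.4485, 0.3396, 0.1798]
orientation: [0.334, -3.121, 0.001]
wrist_force: [1.5, 0.7, -3.3]
width: 0.0395
grasp_force: 61.3
t 18.4 pos [0.4485 0.3396 0.1798] yaw 102.22 tilt [-0.0021 -0.0012]
row [ 1.937e-01 -8.982e-01  6.000e-04] [-0.0012 -0.002   0.482 ] steps>= 9.188503773778086
```

```bash
python3 -m handwheel '[[0.015,-0.06,0,0,0,0.03],[0.03,-0.13,0,0,0,0.07],[0.045,-0.2,0,0,0,0.11],[0.06,-0.28,0,0,0,0.15],[0.08,-0.36,0,0,0,0.19]]'
python3 -c "
from h import *
plan(.4489,-.1198,.18,73.3)"
```

```text
time_s: 18.9
eef_pos: [0.4477, 0.1544, 0.1788]
orientation: [0.021, -3.141, 0.0]
wrist_force: [0.5, -0.1, -2.8]
width: 0.0395
grasp_force: 63.9
t 18.9 pos [0.4477 0.1544 0.1788] yaw 90.76 tilt [-0.0009 -0.0002]
row [ 0.005  -0.5484 -0.0022] [-0.0003 -0.0009  0.291 ] steps>= 5.48421776924329
```

```bash
python3 -m handwheel '[[0,-0.08,0,0,0,0.04],[0,-0.16,0,0,0,0.09],[0,-0.24,0,0,0,0.13],[0,-0.31,0,0,0,0.18],[0,-0.38,0,0,0,0.22]]'
python3 -m handwheel '[[0,0,0,0,0,0],[0,0,0,0,0,0],[0,0,0,0,0,0],[0,0,0,0,0,0],[0,0,0,0,0,0]]'
python3 -c "
from h import *
plan(.4489,-.1198,.18,73.3)"
```

```text
time_s: 19.4
eef_pos: [0.4504, -0.0356, 0.1789]
orientation: [-0.342, -3.122, -0.0]
wrist_force: [0.3, 0.2, -3.5]
width: 0.0395
grasp_force: 63.8
time_s: 19.9
eef_pos: [0.4511, -0.0333, 0.1792]
orientation: [-0.336, -3.123, -0.0]
wrist_force: [-0.1, -0.1, -3.4]
width: 0.0393
grasp_force: 65.5
t 19.9 pos [ 0.4511 -0.0333  0.1792] yaw 77.72 tilt [-0.0002  0.0002]
row [-0.0324 -0.1701 -0.0016] [ 0.0001 -0.0003  0.0737] steps>= 1.7314485710254108
```

```bash
python3 -m handwheel '[[-0.01,-0.06,0,0,0,0.025],[-0.02,-0.11,0,0,0,0.05],[-0.028,-0.15,0,0,0,0.07],[-0.0325,-0.17,0,0,0,0.074],[-0.0325,-0.17,0,0,0,0.074]]'
python3 -m handwheel '[[0,0,0.04,0,0,0],[0,0,0.08,0,0,0],[0,0,0.12,0,0,0],[0,0,0.15,0,0,0],[0,0,0.16,0,0,0]]'
python3 -m handwheel '[[0,0,0,0,0,0],[0,0,0,0,0,0],[0,0,0,0,0,0],[0,0,0,0,0,0],[0,0,0,0,0,0]]'
python3 -c "
from h import *
f=grab_frame('wrist');plan(.4489,-.1198,.044,73.3);save(f,'w3.png')
lid(f,.145);f=grab_frame('top');lid(f,.145)"
```

```text
time_s: 20.4
eef_pos: [0.4489, -0.1212, 0.1793]
orientation: [-0.46, -3.108, 0.0]
wrist_force: [-0.1, 0.9, -4.0]
width: 0.0394
grasp_force: 66.6
time_s: 20.9
eef_pos: [0.4477, -0.119, 0.0973]
orientation: [-0.457, -3.105, -0.002]
wrist_force: [-1.1, 0.2, -2.8]
width: 0.0394
grasp_force: 66.5
time_s: 21.4
eef_pos: [0.4492, -0.1209, 0.0999]
orientation: [0.46, 3.107, -0.0]
wrist_force: [-0.2, 0.2, -4.5]
width: 0.0394
grasp_force: 66.5
t 21.45 pos [ 0.4491 -0.1209  0.0997] yaw 73.17 tilt [ 0.0007 -0.0002]
row [0.0011 0.0019 0.1115] [-0.      0.0007 -0.0022] steps>= 1.1149874018665693
lid [276. 320.] (442.8, -117.8) (57.2, 39.0) long 163.3
lid [294. 225.] (487.4, 122.9) (55.3, 36.8) long 166.4
```

View pics/w3.png

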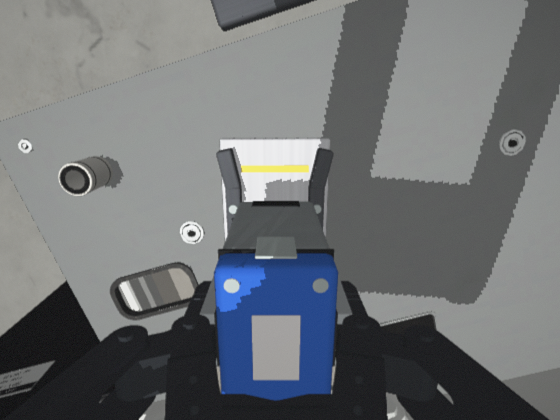

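The wrist view shows the cartridge over the channel. The lid is centred at column 276, the rail screws at (233,209)/(321,209), and the yellow line spans 241-308, so it is aligned. Lowering.

```bash
python3 -m handwheel '[[0.001,0.001,0.03,0,0,-0.002],[0.001,0.0015,0.06,0,0,-0.002],[0.001,0.0015,0.085,0,0,-0.002],[0.001,0.0015,0.1,0,0,-0.002],[0.001,0.0015,0.105,0,0,-0.002]]'
python3 -m handwheel '[[0,0,0.001,0,0,0],[0,0,0.002,0,0,0],[0,0,0.003,0,0,0],[0,0,0.003,0,0,0],[0,0,0.003,0,0,0]]'
python3 -c "
from h import *
weigh(5);plan(.4489,-.1198,.0415,73.3)"
```

```text
time_s: 22.0
eef_pos: [0.4479, -0.1197, 0.0458]
orientation: [-0.456, -3.107, -0.001]
wrist_force: [-0.4, -0.6, -3.7]
width: 0.0392
grasp_force: 66.6
time_s: 22.5
eef_pos: [0.4488, -0.12, 0.0456]
orientation: [0.456, 3.108, -0.0]
wrist_force: [-1.1, 0.0, -4.0]
width: 0.0394
grasp_force: 66.6
F [-0.02 -0.16 -3.59  0.    0.01 -0.02] sd [0.53 0.3  0.33 0.03 0.04 0.02]
t 22.75 pos [ 0.4486 -0.1199  0.0453] yaw 73.3 tilt [ 0.0001 -0.    ]
row [-0.0005  0.0003  0.0077] [ 0.      0.0001 -0.0001] steps>= 0.07708748935145414
```

```bash
python3 -m handwheel '[[0,0,0.003,0,0,0],[0,0,0.005,0,0,0],[0,0,0.007,0,0,0],[0,0,0.0075,0,0,0],[0,0,0.0075,0,0,0]]'
python3 -c "
from h import *
weigh(5);plan(.4489,-.1198,.0415,73.3)"
```

```text
time_s: 23.25
eef_pos: [0.4486, -0.1199, 0.0415]
orientation: [0.456, 3.108, 0.0]
wrist_force: [0.1, -1.1, -3.4]
width: 0.0393
grasp_force: 66.8
F [ 0.14  0.21 -3.75 -0.03 -0.05  0.  ] sd [0.43 0.17 0.37 0.02 0.04 0.04]
t 23.5 pos [ 0.4486 -0.1199  0.0415] yaw 73.29 tilt [-0. -0.]
row [-0.0006  0.0004  0.0001] [-0.      0.     -0.0001] steps>= 0.006749936649820917
```

```bash
python3 -m handwheel '[[0,0,0.001,0,0,0],[0,0,0.0015,0,0,0],[0,0,0.002,0,0,0],[0,0,0.002,0,0,0],[0,0,0.002,0,0,0]]'
python3 -c "
from h import *
weigh(4);plan(.4489,-.1198,.0415,73.3)"
```

```text
time_s: 24.0
eef_pos: [0.4492, -0.1201, 0.0415]
orientation: [0.456, 3.107, -0.0]
wrist_force: [-3.2, 1.0, 6.3]
width: 0.0391
grasp_force: 67.9
F [-3.33  0.59  6.56  0.24  0.4   0.02] sd [0.32 0.47 0.51 0.03 0.03 0.04]
t 24.2 pos [ 0.4492 -0.1201  0.0415] yaw 73.29 tilt [ 0.0012 -0.0004]
row [ 0.0008  0.0004 -0.0001] [-0.0001  0.0012 -0.0001] steps>= 0.009191998233353581
```

```bash
python3 -m handwheel '[[-0.01,0,-0.0007,0,0,0],[-0.03,0,-0.0007,0,0,0],[-0.05,0,-0.0007,0,0,0],[-0.07,0,-0.0007,0,0,0],[-0.08,0,-0.0007,0,0,0]]'
cat >> h.py <<'E'
def axis(n=3):
    F=[];P=[];d=np.array([.9579,-.2870,0])
    for _ in range(n): grab_frame("wrist"); s=read_state(); F.append(s["wrist_force"]);P.append(s["eef_pos"])
    F=np.mean(F,0);P=np.mean(P,0); q=P-[.4968,-.1342,0]
    print("t",s["time_s"],"along",(F@d).round(2),"lat",(F@[.287,.9579,0]).round(2),"z",F[2].round(2),"dock xy",(1000*q@d).round(1),(1000*q@[.287,.9579,0]).round(1),"z",P[2].round(4),"tau",np.round(s["moment"],2))
E
python3 -c "
from h import *
axis()"
```

```text
time_s: 24.7
eef_pos: [0.4883, -0.1319, 0.0415]
orientation: [0.456, 3.107, -0.0]
wrist_force: [-3.7, 0.8, 8.8]
width: 0.0392
grasp_force: 68.2
t 24.85 along 2.13 lat -0.42 z 4.31 dock xy -8.4 -0.2 z 0.0415 tau [ 0.02 -0.29  0.  ]
```

```bash
python3 -m handwheel '[[-0.003,0,0,0,0,0],[-0.006,0,0,0,0,0],[-0.01,0,0,0,0,0],[-0.013,0,0,0,0,0],[-0.016,0,0,0,0,0]]'
python3 -c "
from h import *
f=grab_frame('scene');X=[.5253,-.1428,.04];u,v=px(f,X).astype(int);save(f,'s2.png',(u-60,v-50,u+60,v+50),6)
axis()"
```

```text
time_s: 25.35
eef_pos: [0.4945, -0.1337, 0.0415]
orientation: [-0.456, -3.108, 0.0]
wrist_force: [-3.6, 0.2, 9.7]
width: 0.0393
grasp_force: 68.1
t 25.55 along -2.68 lat 0.32 z 8.67 dock xy -2.1 -0.2 z 0.0415 tau [ 0.15  0.32 -0.01]
```

View pics/s2.png

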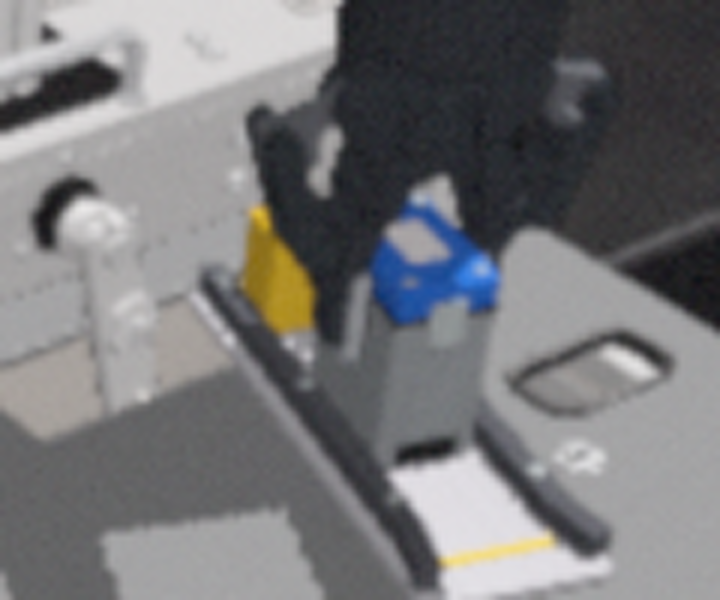

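Upright in the channel between the rails, with the yellow stop beyond. I'll creep on with less floor pressure.

```bash
python3 -m handwheel '[[-0.002,0,-0.001,0,0,0],[-0.004,0,-0.001,0,0,0],[-0.006,0,-0.001,0,0,0],[-0.008,0,-0.001,0,0,0],[-0.01,0,-0.001,0,0,0]]'
python3 -c "
from h import *
axis()"
```

```text
time_s: 26.05
eef_pos: [0.499, -0.135, 0.0415]
orientation: [-0.456, -3.108, -0.0]
wrist_force: [-2.9, 1.2, 5.7]
width: 0.0394
grasp_force: 67.7
t 26.2 along -2.44 lat 0.49 z 6.27 dock xy 2.5 -0.1 z 0.0415 tau [0.15 0.18 0.01]
```

```bash
python3 -m handwheel '[[-0.001,0,0,0,0,0],[-0.002,0,0,0,0,0],[-0.004,0,0,0,0,0],[-0.004,0,0,0,0,0],[-0.004,0,0,0,0,0]]'
python3 -c "
from h import *
axis()"
```

```text
time_s: 26.7
eef_pos: [0.501, -0.1356, 0.0415]
orientation: [-0.456, -3.108, -0.0]
wrist_force: [-1.9, 0.7, 6.2]
width: 0.0393
grasp_force: 67.6
t 26.85 along -2.07 lat -0.19 z 5.46 dock xy 4.5 -0.1 z 0.0415 tau [ 0.09  0.25 -0.01]
```

```bash
python3 -m handwheel '[[-0.001,0,-0.0005,0,0,0],[-0.002,0,-0.0005,0,0,0],[-0.003,0,-0.0005,0,0,0],[-0.004,0,-0.0005,0,0,0],[-0.004,0,-0.0005,0,0,0]]'
python3 -c "
from h import *
axis()"
```

```text
time_s: 27.35
eef_pos: [0.5031, -0.1362, 0.0415]
orientation: [-0.456, -3.108, -0.0]
wrist_force: [-1.5, 0.5, 3.7]
width: 0.0398
grasp_force: 67.5
t 27.5 along -1.72 lat 0.01 z 3.33 dock xy 6.6 -0.1 z 0.0415 tau [0.15 0.21 0.03]
```

```bash
python3 -m handwheel '[[-0.001,0,0,0,0,0],[-0.001,0,0,0,0,0],[-0.002,0,0,0,0,0],[-0.002,0,0,0,0,0],[-0.002,0,0,0,0,0]]'
python3 -c "
from h import *
axis()"
```

```text
time_s: 28.0
eef_pos: [0.5041, -0.1365, 0.0415]
orientation: [-0.456, -3.108, -0.0]
wrist_force: [-1.2, 0.2, 2.6]
width: 0.0393
grasp_force: 67.3
t 28.15 along -1.2 lat -0.32 z 0.98 dock xy 7.7 -0.1 z 0.0415 tau [0.02 0.05 0.05]
```

```bash
python3 -m handwheel '[[-0.001,0,0,0,0,0],[-0.001,0,0,0,0,0],[-0.002,0,0,0,0,0],[-0.002,0,0,0,0,0],[-0.002,0,0,0,0,0]]'
python3 -c "
from h import *
axis()"
```

```text
time_s: 28.65
eef_pos: [0.5051, -0.1368, 0.0415]
orientation: [-0.456, -3.108, -0.0]
wrist_force: [-1.0, -0.3, -0.3]
width: 0.0392
grasp_force: 67.1
t 28.8 along -0.59 lat -0.37 z -0.26 dock xy 8.7 -0.1 z 0.0415 tau [ 0.02 -0.02  0.  ]
```

```bash
python3 -m handwheel '[[-0.001,0,0,0,0,0],[-0.001,0,0,0,0,0],[-0.002,0,0,0,0,0],[-0.002,0,0,0,0,0],[-0.002,0,0,0,0,0]]'
python3 -c "
from h import *
axis()"
```

```text
time_s: 29.3
eef_pos: [0.506, -0.1371, 0.0415]
orientation: [-0.456, -3.108, -0.0]
wrist_force: [-0.1, 0.1, -2.5]
width: 0.0396
grasp_force: 66.9
t 29.45 along 0.5 lat 0.15 z -2.47 dock xy 9.7 -0.1 z 0.0415 tau [ 0.02 -0.01 -0.04]
```

```bash
python3 -m handwheel '[[-0.001,0,0.0003,0,0,0],[-0.001,0,0.0003,0,0,0],[-0.002,0,0.0003,0,0,0],[-0.002,0,0.0003,0,0,0],[-0.002,0,0.0003,0,0,0]]'
python3 -c "
from h import *
axis()"
```

```text
time_s: 29.95
eef_pos: [0.5071, -0.1375, 0.0415]
orientation: [0.456, 3.108, -0.0]
wrist_force: [-1.0, 1.1, -1.3]
width: 0.0391
grasp_force: 66.9
t 30.1 along -0.09 lat 0.36 z -1.24 dock xy 10.8 -0.2 z 0.0415 tau [ 0.01 -0.01  0.  ]
```

```bash
python3 -m handwheel '[[-0.001,0,0.0003,0,0,0],[-0.001,0,0.0003,0,0,0],[-0.0015,0,0.0003,0,0,0],[-0.0015,0,0.0003,0,0,0],[-0.0015,0,0.0003,0,0,0]]'
python3 -c "
from h import *
axis()"
```

```text
time_s: 30.6
eef_pos: [0.5078, -0.1377, 0.0415]
orientation: [0.456, 3.108, -0.0]
wrist_force: [0.2, -0.4, 2.7]
width: 0.0391
grasp_force: 67.1
t 30.75 along -1.63 lat -0.45 z 3.26 dock xy 11.6 -0.2 z 0.0415 tau [0.1  0.19 0.01]
```

```bash
python3 -m handwheel '[[-0.001,0,0,0,0,0],[-0.001,0,0,0,0,0],[-0.0015,0,0,0,0,0],[-0.0015,0,0,0,0,0],[-0.0015,0,0,0,0,0]]'
python3 -c "
from h import *
axis()"
```

```text
time_s: 31.25
eef_pos: [0.5086, -0.1379, 0.0415]
orientation: [0.456, 3.108, -0.0]
wrist_force: [-2.8, 0.3, 5.6]
width: 0.0393
grasp_force: 67.4
t 31.4 along -2.44 lat -0.41 z 4.53 dock xy 12.3 -0.2 z 0.0415 tau [0.12 0.3  0.05]
```

```bash
python3 -m handwheel '[[-0.001,0,0,0,0,0],[-0.001,0,0,0,0,0],[-0.0015,0,0,0,0,0],[-0.0015,0,0,0,0,0],[-0.0015,0,0,0,0,0]]'
python3 -c "
from h import *
axis()"
```

```text
time_s: 31.9
eef_pos: [0.5093, -0.1381, 0.0415]
orientation: [0.456, 3.108, -0.0]
wrist_force: [-3.0, 1.3, 5.8]
width: 0.0399
grasp_force: 67.6
t 32.05 along -2.32 lat -0.13 z 5.22 dock xy 13.1 -0.2 z 0.0415 tau [0.19 0.34 0.01]
```

```bash
python3 -m handwheel '[[-0.001,0,-0.0003,0,0,0],[-0.001,0,-0.0003,0,0,0],[-0.002,0,-0.0003,0,0,0],[-0.002,0,-0.0003,0,0,0],[-0.002,0,-0.0003,0,0,0]]'
python3 -c "
from h import *
axis()"
```

```text
time_s: 32.55
eef_pos: [0.5102, -0.1384, 0.0415]
orientation: [0.456, 3.108, -0.0]
wrist_force: [-2.1, 0.9, 5.1]
width: 0.0392
grasp_force: 67.6
t 32.7 along -2.35 lat -0.33 z 4.41 dock xy 14.0 -0.1 z 0.0415 tau [0.11 0.21 0.02]
```

```bash
python3 -m handwheel '[[-0.001,0,0,0,0,0],[-0.001,0,0,0,0,0],[-0.0015,0,0,0,0,0],[-0.0015,0,0,0,0,0],[-0.0015,0,0,0,0,0]]'
python3 -c "
from h import *
axis()"
```

```text
time_s: 33.2
eef_pos: [0.5109, -0.1386, 0.0415]
orientation: [0.456, 3.108, 0.0]
wrist_force: [-2.4, 0.5, 4.9]
width: 0.0392
grasp_force: 67.6
t 33.35 along -2.06 lat -0.08 z 5.25 dock xy 14.7 -0.2 z 0.0415 tau [0.19 0.26 0.04]
```

```bash
python3 -m handwheel '[[-0.001,0,0,0,0,0],[-0.001,0,0,0,0,0],[-0.002,0,0,0,0,0],[-0.002,0,0,0,0,0],[-0.002,0,0,0,0,0]]'
python3 -c "
from h import *
axis()"
```

```text
time_s: 33.85
eef_pos: [0.5119, -0.1389, 0.0415]
orientation: [0.456, 3.108, -0.0]
wrist_force: [-2.3, 0.6, 5.6]
width: 0.0392
grasp_force: 67.6
t 34.0 along -2.44 lat -0.84 z 4.59 dock xy 15.7 -0.2 z 0.0415 tau [0.16 0.22 0.01]
```

```bash
python3 -m handwheel '[[-0.001,0,0,0,0,0],[-0.001,0,0,0,0,0],[-0.0015,0,0,0,0,0],[-0.0015,0,0,0,0,0],[-0.0015,0,0,0,0,0]]'
python3 -c "
from h import *
axis()"
```

```text
time_s: 34.5
eef_pos: [0.5125, -0.1391, 0.0415]
orientation: [-0.456, -3.108, 0.0]
wrist_force: [-1.4, 0.7, 5.5]
width: 0.0392
grasp_force: 67.6
t 34.65 along -1.95 lat -0.15 z 5.71 dock xy 16.4 -0.2 z 0.0415 tau [ 0.14  0.28 -0.04]
```

```bash
python3 -m handwheel '[[-0.001,0,0,0,0,0],[-0.001,0,0,0,0,0],[-0.002,0,0,0,0,0],[-0.002,0,0,0,0,0],[-0.002,0,0,0,0,0]]'
python3 -c "
from h import *
axis()"
```

```text
time_s: 35.15
eef_pos: [0.5135, -0.1394, 0.0415]
orientation: [0.456, 3.108, -0.0]
wrist_force: [-2.1, 1.2, 4.8]
width: 0.0392
grasp_force: 67.6
t 35.3 along -2.62 lat -0.32 z 5.19 dock xy 17.5 -0.2 z 0.0415 tau [0.17 0.24 0.11]
```

```bash
python3 -m handwheel '[[-0.001,0,0,0,0,0],[-0.001,0,0,0,0,0],[-0.002,0,0,0,0,0],[-0.002,0,0,0,0,0],[-0.002,0,0,0,0,0]]'
python3 -c "
from h import *
axis()"
```

```text
time_s: 35.8
eef_pos: [0.5144, -0.1397, 0.0415]
orientation: [0.456, 3.108, -0.0]
wrist_force: [-2.8, 0.1, 5.4]
width: 0.0394
grasp_force: 67.6
t 35.95 along -2.11 lat -0.05 z 5.34 dock xy 18.5 -0.2 z 0.0415 tau [ 0.16  0.19 -0.02]
```

```bash
python3 -m handwheel '[[-0.001,0,0,0,0,0],[-0.001,0,0,0,0,0],[-0.002,0,0,0,0,0],[-0.002,0,0,0,0,0],[-0.002,0,0,0,0,0]]'
python3 -c "
from h import *
axis()"
```

```text
time_s: 36.45
eef_pos: [0.5154, -0.1399, 0.0415]
orientation: [-0.456, -3.108, 0.0]
wrist_force: [-3.2, 1.2, 4.8]
width: 0.0391
grasp_force: 67.7
t 36.6 along -2.66 lat 0.13 z 4.87 dock xy 19.5 -0.2 z 0.0415 tau [ 0.16  0.26 -0.01]
```

```bash
python3 -m handwheel '[[-0.001,0,0,0,0,0],[-0.001,0,0,0,0,0],[-0.0015,0,0,0,0,0],[-0.0015,0,0,0,0,0],[-0.0015,0,0,0,0,0]]'
python3 -c "
from h import *
axis()"
```

```text
time_s: 37.1
eef_pos: [0.5161, -0.1401, 0.0415]
orientation: [-0.456, -3.108, 0.0]
wrist_force: [-2.8, 1.2, 5.2]
width: 0.0395
grasp_force: 67.6
t 37.25 along -2.21 lat -0.51 z 5.59 dock xy 20.2 -0.2 z 0.0415 tau [ 0.13  0.28 -0.02]
```

```bash
python3 -m handwheel '[[-0.001,0,0,0,0,0],[-0.001,0,0,0,0,0],[-0.002,0,0,0,0,0],[-0.002,0,0,0,0,0],[-0.002,0,0,0,0,0]]'
python3 -c "
from h import *
axis()"
```

```text
time_s: 37.75
eef_pos: [0.5168, -0.1404, 0.0415]
orientation: [-0.456, -3.108, -0.0]
wrist_force: [-4.9, 0.9, 6.3]
width: 0.0395
grasp_force: 67.7
t 37.9 along -4.16 lat -0.02 z 7.02 dock xy 20.9 -0.1 z 0.0415 tau [ 0.23  0.49 -0.02]
```

```bash
python3 -m handwheel '[[-0.001,0,0,0,0,0],[-0.001,0,0,0,0,0],[-0.0015,0,0,0,0,0],[-0.0015,0,0,0,0,0],[-0.0015,0,0,0,0,0]]'
python3 -c "
from h import *
axis()"
```

```text
time_s: 38.4
eef_pos: [0.517, -0.1404, 0.0415]
orientation: [-0.456, -3.107, -0.0]
wrist_force: [-7.2, 2.3, 9.5]
width: 0.0389
grasp_force: 68.0
t 38.55 along -7.62 lat -0.12 z 9.96 dock xy 21.1 -0.2 z 0.0415 tau [ 0.35  1.01 -0.01]
```

```bash
python3 -m handwheel '[[-0.0005,0,-0.0002,0,0,0],[-0.001,0,-0.0004,0,0,0],[-0.0015,0,-0.0004,0,0,0],[-0.0015,0,-0.0004,0,0,0],[-0.0015,0,-0.0004,0,0,0]]'
python3 -c "
from h import *
axis()"
```

```text
time_s: 39.05
eef_pos: [0.5173, -0.1405, 0.0416]
orientation: [-0.456, -3.106, -0.001]
wrist_force: [-9.6, 2.6, 12.1]
width: 0.0394
grasp_force: 68.1
t 39.2 along -9.42 lat -0.22 z 10.85 dock xy 21.4 -0.2 z 0.0416 tau [ 0.36  1.3  -0.04]
```

```bash
python3 -m handwheel '[[-0.0005,0,-0.0002,0,0,0],[-0.001,0,-0.0005,0,0,0],[-0.002,0,-0.0007,0,0,0],[-0.002,0,-0.0007,0,0,0],[-0.002,0,-0.0007,0,0,0]]'
python3 -c "
from h import *
axis()"
```

```text
time_s: 39.7
eef_pos: [0.5175, -0.1406, 0.0416]
orientation: [-0.455, -3.104, -0.001]
wrist_force: [-11.5, 2.3, 12.1]
width: 0.0394
grasp_force: 68.2
t 39.85 along -11.91 lat -0.31 z 12.08 dock xy 21.7 -0.1 z 0.0416 tau [ 0.47  1.68 -0.03]
```

```bash
python3 -m handwheel '[[0,0,0,0,0,0],[0,0,0,0,0,0],[0,0,0,0,0,0],[0,0,0,0,0,0],[0,0,0,0,0,0]]'
python3 -m handwheel '[[-0.0003,0,0,0,0,0],[-0.0003,0,0,0,0,0],[-0.0003,0,0,0,0,0],[-0.0003,0,0,0,0,0],[-0.0003,0,0,0,0,0]]'
python3 -m handwheel '[[0,0,0,0,0,0],[0,0,0,0,0,0],[0,0,0,0,0,0],[0,0,0,0,0,0],[0,0,0,0,0,0]]'
python3 -c "
from h import *
axis()"
```

```text
time_s: 40.35
eef_pos: [0.5176, -0.1406, 0.0416]
orientation: [-0.456, -3.104, -0.001]
wrist_force: [-11.7, 3.5, 11.6]
width: 0.0394
grasp_force: 68.2
time_s: 40.85
eef_pos: [0.5176, -0.1406, 0.0416]
orientation: [-0.456, -3.104, -0.001]
wrist_force: [-12.7, 3.3, 12.1]
width: 0.0395
grasp_force: 68.3
time_s: 41.35
eef_pos: [0.5175, -0.1406, 0.0416]
orientation: [-0.456, -3.104, -0.001]
wrist_force: [-12.9, 1.7, 13.2]
width: 0.0392
grasp_force: 68.3
t 41.5 along -13.05 lat -0.65 z 12.44 dock xy 21.7 -0.1 z 0.0416 tau [ 0.48  1.75 -0.04]
```

Held at about 10 N for over a second. Now easing off and releasing.

```bash
python3 -m handwheel '[[0.001,0,0,0,0,0],[0.002,0,-0.0003,0,0,0],[0.003,0,-0.0006,0,0,0],[0.0035,0,-0.0008,0,0,0],[0.0035,0,-0.0008,0,0,0]]'
python3 -c "
from h import *
axis()"
python3 -m handwheel '[[0,0,0,0,0,0],[0,0,0,0,0,0],[0,0,0,0,0,0],[0,0,0,0,0,0],[0,0,0,0,0,0]]' 58
python3 -c "
from h import *
axis()"
```

```text
time_s: 42.0
eef_pos: [0.517, -0.1404, 0.0416]
orientation: [-0.456, -3.106, -0.0]
wrist_force: [-5.0, 0.4, 0.7]
width: 0.0393
grasp_force: 67.2
t 42.15 along -4.82 lat -0.98 z -1.71 dock xy 21.2 -0.1 z 0.0416 tau [ 0.25  0.73 -0.  ]
time_s: 42.65
eef_pos: [0.5183, -0.1408, 0.0427]
orientation: [0.456, 3.108, -0.0]
wrist_force: [0.0, -0.8, -0.3]
width: 0.0576
grasp_force: 0.0
t 42.8 along 0.23 lat -0.11 z -0.11 dock xy 22.3 -0.2 z 0.0426 tau [ 0.04  0.   -0.01]
```

```bash
python3 -m handwheel '[[0,0,-0.03,0,0,0],[0,0,-0.08,0,0,0],[0,0,-0.15,0,0,0],[0,0,-0.22,0,0,0],[0,0,-0.29,0,0,0]]'
python3 -m handwheel '[[0.06,0,-0.02,0,0,0],[0.12,0,-0.03,0,0,0],[0.18,0,-0.03,0,0,0],[0.18,0,-0.03,0,0,0],[0.18,0,-0.03,0,0,0]]'
python3 -c "
from h import *
f=grab_frame('wrist');save(f,'w4.png');lid(f,.086)
d=np.array([.9579,-.287])
f=grab_frame('top');lid(f,.08);lid(f,.086);f=grab_frame('scene')
for k in tip_of(f,'cartridge_b_mid'):print(round(k['conf'],2),w(f,k['position']).round(3))"
```

```text
time_s: 43.3
eef_pos: [0.5178, -0.1407, 0.1901]
orientation: [0.456, 3.107, -0.0]
wrist_force: [-0.1, -0.7, -0.1]
width: 0.0578
grasp_force: 0.0
time_s: 43.8
eef_pos: [0.4319, -0.1149, 0.2038]
orientation: [0.456, 3.106, -0.001]
wrist_force: [-0.6, -0.0, 0.2]
width: 0.0581
grasp_force: 0.0
lid [553. 196.] (479.7, 92.4) (59.7, 13.0) long 177.6
lid [276. 301.] (513.5, -138.2) (64.8, 39.8) long 163.4
lid [420. 213.] (515.9, -139.2) (61.3, 39.4) long 163.2
lid [294. 225.] (489.2, 122.8) (59.5, 39.6) long 166.4
lid [420. 213.] (515.6, -137.5) (60.9, 39.2) long 163.2
lid [294. 225.] (489.0, 122.8) (59.1, 39.3) long 166.4
0.91 [ 0.519 -0.139  0.048]
0.67 [0.521 0.238 0.043]
```

View pics/w4.png

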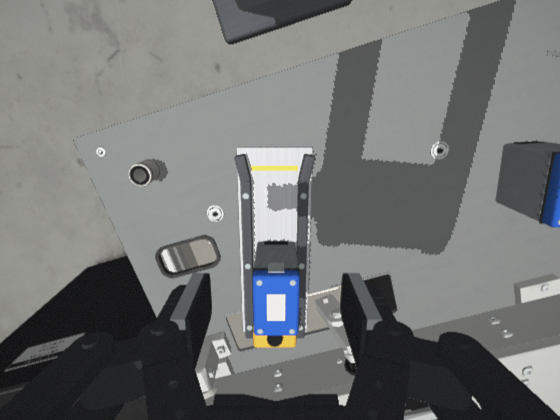

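The cartridge stands straight in the channel at (276,301) against the yellow stop at (275,341). A is within 2 mm of its start, so I'm handing in.

```bash
python3 -c "
from h import *
print(sign_off())"
```

```text
the job is handed in; nothing more can be done
None
```

The heavier cartridge (B, about 3.4 N against 2.1 N for A) stands upright in the dock against the stop pad, after being pressed at about 10 N for over a second and released; the lighter one is back within about 2 mm of where it began, and the job is handed in, though `sign_off()` gave no verdict.

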